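# Load the keyed sample wheel on the changer's hub

### The arm

A 7-joint arm with a two-finger parallel gripper is mounted at the origin on the work surface. World frame = base frame: x ahead of the robot, y to its left, z up, the work surface at z = 0. Lengths are in mm, angles in rad, forces in N, time in s.
With the tool pointing down it reaches from about 400 to 875 mm from the base axis. Payload 4.4 kg.
Tool frame: the origin (TCP) lies at the very end of the fingers, on their centre line; the grasp point (between the pads) lies 19 mm behind it; z points along the fingers, x is the direction in which the jaws open and shut, and the axes are right-handed (so a half turn about z gives the same grasp; the last joint's range is limited). The gripper opens to 85 mm and grips with 20 to 120 N. Pads are 22 mm wide; open, the fingers measure 114 mm over their backs; the gripper's body (76 mm by 85 mm) begins 54 mm behind the grasp point. The pads swing forward as they close: fully open they stand 13 mm farther back than shut.
Start: joints at [-1.367, 0.628, 0.038, 1.517, -0.027, 0.996, -0.02], TCP at [173.225, 626.507, 231.313] pointing down, gripper open.
Joint ranges: [-3.06, 3.06], [-0.37, 2.12], [-1.25, 1.32], [0.18, 2.47], [-1.1, 4.24], [0.23, 1.98], [-2.94, 2.94]. Speed limits (rad/s): [2.57, 2.57, 3.14, 3.14, 3.14, 3.14, 3.14].

### API

Orientations are given as [roll, pitch, yaw] about the fixed x, y, z axes, in that order (R = Rz(yaw) Ry(pitch) Rx(roll)).
In Python, from cell import ctrl, get_image, job, models gives the robot as it stands.
- The arm moves only by the tool move_arm, never from a script. Its argument "moves" is a list that holds one entry, the list of rows, each a list of 6 numbers: the shift along the tool's x, y, z in m, then the turn, a rotation vector about the tool's x, y, z in rad. A call has 1 to 20 rows; each row is the pose to reach, as a shift and turn from the pose commanded when the call began, along the tool's axes at that moment; what a row does not reach only later rows make up. A row lasts 1/8 s, in which the tool goes at most 62.5 mm and 10.7 degrees, less where a joint would pass 70% of its speed; a pose out of reach is approached as far as the arm can. A call with a gripper value outside its range is refused whole. "jaw" is the opening, from 0 (shut) to 1 (fully open), set as the call begins (left out, the last holds). The fingers move at their own pace and stop on an object; the grip force is fixed at half the most. Time passes only in rows, so rows that repeat a pose let the fingers close. It gives the time, the measured TCP pose, the force and the opening at its end, in the units of the state.
- ctrl.read_state(): the state, without advancing time (a new reading comes with each control period).
- get_image(name): name is "scene" or "top" or "wrist"; returns a dict with "color" (400x640x3 uint8, blue, green, red), "fov_y" (degrees; the focal length in pixels is half the picture's height over the tangent of half this angle, whatever the lens; pixels are square), "cx", "cy" (the principal point, pixels), "k1" (the pictures are not rectified: a ray, as slopes to the right and down, at radius r is drawn at 1 + k1 r^2 times it, then the intrinsics apply), "origin" and "orientation" of the camera in the world; the wrist camera has in their place "hand_eye" (4x4, takes a point from camera to tool coordinates, whose origin is the TCP and whose axes are the tool frame's). Camera axes: x right, y up, looking along -z (the intrinsics and any distortion apply to the point x, -y, -z); pixel columns grow to the right and rows downward; lengths in mm; the calibration is good to about 2 mm. A picture is of the moment at which its call begins: read the wrist's pose just before it. There is no depth.
- job.finish_job(): hands the job in, once; it reports no verdict.
Trained networks look in the newest picture that a camera, given by its name, has taken for a name from the list of things; names that differ only in an ending like _2 or _b are one class to them, and where a whole thing is asked for, a point or a joint stands for the part that bears it (a point fixed in the world has none). Each returns a list of dicts, best first, with "score" (0 to 1); they miss things now and then, are a little off and sometimes report something else, mostly with a low value. They report only what shows in the picture. A call takes as long as a camera call. They do not tell look-alikes from the thing itself.
- models.cut_out(camera, thing): "pixels" (400x640 bool, what is visible of it) and "uv" ([column, row] in pixels, amid what is visible of it).
- models.place_of(camera, thing): "uv" ([column, row] in pixels: a listed point, or the origin of a listed thing).
The state is a dict: "clock": time; "qpos": joint angles; "qd": joint speeds; "tau": joint torques, N m; "eef_pos": TCP position; "tool_rot": TCP orientation; "force": force on the tool from outside, world axes, zero at the start; "torque": the same for the moment, N m; "width": finger opening in mm.
Only numpy, scipy, OpenCV 4.12 (cv2) and the standard library are available. Lean on these libraries where they do the work, as an engineer would, in place of code of your own. Each camera call takes 0.05 s, during which the arm holds its last target.

### The job

Put the large toothed sample wheel that has a keyway onto the sample changer's hub: turn it so that the keyway comes over the hub's key, let it down fully home on the hub's flange and let go of it. Leave the large wheel without a keyway and the small wheel where they lie.

Things in the scene. Friction and masses are not known exactly. Their poses are not given: they have to be found in the camera images.
- cog_keyed: The wheel to load: aluminium toothed wheel, 118 mm over the teeth, web 12 mm thick, about 0.3 kg, flat on a mat. Square central boss, top 40 mm above the underside; its flat sides at local +y and -y are 42 mm apart, 45 mm long: grip there from above. Bore 26 mm through; a keyway 19 mm wide opens from it along local +x, through boss and web, to 25 mm from centre. Origin: bore centre, underside.
- hub: Fixed steel hub on the white drive box (200 x 180 x 50 mm). Origin: hub axis at the box top; z up. Flange 56 mm across, top at z 8 mm: a wheel fully home rests there. Post 18 mm across, tapering above z 43 to its tip at 55 mm. One key, 6 mm wide, points along local +x to 19 mm from the axis, up to z 38 mm. The wheel goes on with its +x along the hub's +x; otherwise it stops on the key.
- cog_plain: Bystander: wheel like the keyed one in size and material, but the boss is closed all round (26 mm bore with no keyway), so it cannot go on the hub. Origin at the centre of the underside. Leave alone.
- cog_small: Bystander: smaller toothed wheel, 88 mm over the teeth, 8 wells, with the same boss and keyway as the keyed one. Origin at the centre of the underside. Leave alone.
Things that resemble listed ones, but are neither listed nor needed, are in the scene too. Leave any blue or red look-alike of the cog_keyed alone.

How it is judged (in metres and radians):
At the end, for the whole second after the job is handed in: The large keyed wheel lies at rest and level (within 0.15 rad) on the hub's flange, its underside 3 to 15 mm above the hub's origin (8 mm is fully home), its centre within 12 mm of the hub's axis and its keyway within 0.45 rad of the key (z of cog_keyed in the frame of hub between 0.003 and 0.015 m and horizontal distance between cog_keyed and hub below 0.012 m and angle between the x axis of cog_keyed and the x axis of hub, either way round below 0.45 rad and angle between cog_keyed's own z axis and vertical below 0.15 rad and linear speed of cog_keyed below 0.02 m/s); the robot touches nothing.
It fails at once if the large wheel without a keyway is moved by more than 40 mm (distance of cog_plain from where it was at the start of the episode above 0.04 m).
It fails at once if the small wheel is moved by more than 40 mm (distance of cog_small from where it was at the start of the episode above 0.04 m).
It also fails if it takes over 38 s, if anything falls off the work surface, if the arm or the gripper's body presses on something with over 40 N, if the wrist force passes 120 N, or if a joint passes its speed limit or range.

## Working session

There is one attempt and no reset: what is moved stays moved. The work goes in short steps, Python scripts to look and compute and a tool call to move; the robot and the scene stay as the last step left them, time stands still between calls to the robot, and variables do not carry over. Pictures are saved under pics/ and viewed, and the job is handed in when it is done.

Besides the shell and the picture viewer there is one more tool, called after "Emit:" by a JSON object that holds its "method" and its "body". move_arm: Moves the arm, as the interface text tells. Its arguments: {"type":"object","properties":{"moves":{"type":"array","items":{"type":"array","items":{"type":"array","items":{"type":"number"}}}},"jaw":{"type":"number"}},"required":["moves"]}

```bash
mkdir -p pics; ls
cat > h.py <<'E'
import numpy as np, cv2
from cell import ctrl,get_image,job,models
from scipy.spatial.transform import Rotation as R
E
python3 - <<'E'
from h import *
s=ctrl.read_state(); print(s['clock'],s['eef_pos'],s['tool_rot'],s['width'],s['force'])
for n in ['scene','top','wrist']:
    im=get_image(n); cv2.imwrite(f'pics/{n}0.png',im['color'])
    print(n,{k:v for k,v in im.items() if k!='color'})
    for t in ['cog_keyed','hub','cog_plain','cog_small']:
        print(t,[(np.round(d['uv']),round(d['score'],2)) for d in models.place_of(n,t)])
E
```

```text
pics
0.0 [173.07032708 625.88587514 230.40794583] [3.14157249e+00 1.86763554e-03 1.30095963e+00] 85.43295037456473 [-0.37221021  0.35500869 -0.20436444]
scene {'fov_y': 51.020625837470156, 'cx': 325.9131601769951, 'cy': 195.63670264423504, 'k1': -0.08361019736011166, 'origin': array([ 756.27872678, -679.09087568, 1140.91361125]), 'orientation': array([0.52452462, 0.00711416, 0.43598488])}
cog_keyed [(array([231., 239.]), 0.91), (array([307., 258.]), 0.65), (array([307., 358.]), 0.58), (array([353., 284.]), 0.55)]
hub [(array([393., 128.]), 0.68)]
cog_plain []
cog_small [(array([373., 245.]), 0.89)]
top {'fov_y': 45.88554353537076, 'cx': 318.27244317970127, 'cy': 195.4503056204893, 'k1': -0.03233441286321076, 'origin': array([ 397.44885948, -130.54992584, 1378.92477459]), 'orientation': array([ 0.04824249, -0.0047056 , -1.5419525 ])}
cog_keyed [(array([376., 127.]), 0.85), (array([371., 183.]), 0.68), (array([387., 261.]), 0.58), (array([460., 142.]), 0.55)]
hub []
cog_plain [(array([282., 194.]), 0.64)]
cog_small [(array([329., 130.]), 0.8), (array([373., 182.]), 0.63)]
wrist {'fov_y': 58.86317902565133, 'cx': 319.7289686708433, 'cy': 198.12729497062227, 'k1': -0.05548911510373821, 'hand_eye': array([[ 9.99999663e-01, -3.70846485e-04,  7.32934340e-04,
         2.95339306e-02],
       [-1.43703846e-04, -9.57507457e-01, -2.88408476e-01,
        -7.36067421e+01],
       [ 8.08745366e-04,  2.88408274e-01, -9.57507187e-01,
        -1.42934319e+02],
       [ 0.00000000e+00,  0.00000000e+00,  0.00000000e+00,
         1.00000000e+00]])}
cog_keyed []
hub []
cog_plain []
cog_small []
```

View pics/scene0.png

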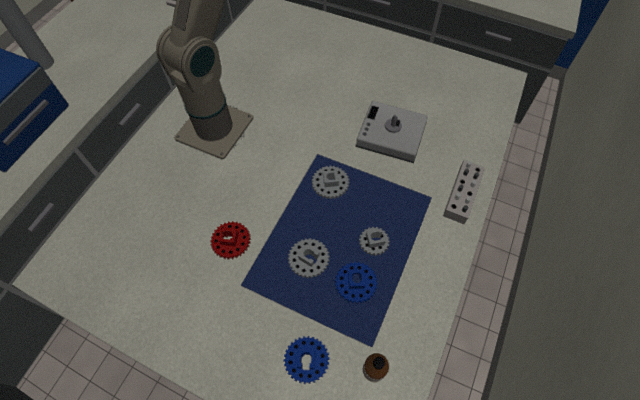

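View pics/top0.png

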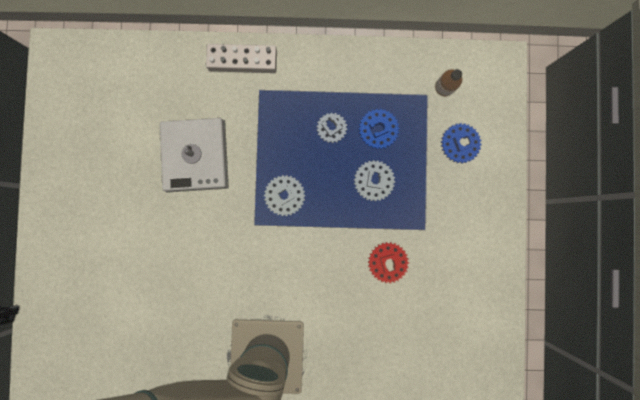

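```bash
cat >> h.py <<'E'
def pose(im,st=None):
    if 'hand_eye' in im:
        T=np.eye(4);T[:3,:3]=R.from_euler('xyz',st['tool_rot']).as_matrix();T[:3,3]=st['eef_pos']
        M=T@im['hand_eye']; return M[:3,:3],M[:3,3]
    return R.from_euler('xyz',im['orientation']).as_matrix(),np.array(im['origin'])
def cam(im):
    f=200/np.tan(np.radians(im['fov_y'])/2)
    return np.array([[f,0,im['cx']],[0,f,im['cy']],[0,0,1]]),np.array([im['k1'],0,0,0.])
def unproj(im,uv,z,st=None):
    K,D=cam(im);Rm,o=pose(im,st)
    p=cv2.undistortPoints(np.array(uv,float).reshape(-1,1,2),K,D)[:,0]
    d=np.c_[p[:,0],-p[:,1],-np.ones(len(p))]@Rm.T
    return o+d*((z-o[2])/d[:,2])[:,None]
def proj(im,P,st=None):
    K,D=cam(im);Rm,o=pose(im,st)
    q=(np.atleast_2d(P)-o)@Rm; q=q*[1,-1,-1]
    return cv2.projectPoints(q.reshape(-1,1,3),np.zeros(3),np.zeros(3),K,D)[0][:,0]
def crop(im,c,r,n,s=6):
    u,v=map(int,c);a=im['color'][max(0,v-r):v+r,max(0,u-r):u+r]
    cv2.imwrite(n,cv2.resize(a,None,fx=s,fy=s,interpolation=cv2.INTER_CUBIC))
E
python3 - <<'E'
from h import *
im=get_image('top');sc=get_image('scene')
def g(im,c,r=28,s=280): 
    u,v=c;return cv2.resize(im['color'][v-r:v+r,u-r:u+r],(s,s),interpolation=cv2.INTER_CUBIC)
a=np.hstack([g(im,(374,181)),g(im,(284,195))]);b=np.hstack([g(sc,(309,257)),g(sc,(330,181))])
cv2.imwrite('pics/c1.png',np.vstack([a,b]))
a=np.hstack([g(im,(191,153),20),g(sc,(393,124),20)]);cv2.imwrite('pics/c2.png',a)
print(unproj(im,[[374,181],[284,195],[331,128]],6), unproj(sc,[[309,257],[330,181],[373,240]],6))
for n,i in (('top',im),('scene',sc)):
    for t in ['cog_keyed','hub']:
        for d in models.cut_out(n,t): print(n,t,np.round(d['uv']),round(d['score'],2),d['pixels'].sum())
    print([ (d['uv'],d['score']) for d in models.place_of(n,'hub')],[ (np.round(d['uv'],1),d['score']) for d in models.place_of(n,'cog_keyed')])
print(unproj(im,[[191,153]],58),unproj(sc,[[393,128]],50))
E
```

```text
[[ 510.79348731 -296.34269098    6.        ]
 [ 462.30613283  -35.40678114    6.        ]
 [ 662.87450665 -166.68530085    6.        ]] [[ 513.78413377 -293.46400702    6.        ]
 [ 460.69899668  -32.85925736    6.        ]
 [ 661.72238053 -166.20469881    6.        ]]
top cog_keyed [460. 143.] 0.89 1266
top cog_keyed [386. 259.] 0.75 1199
top cog_keyed [376. 123.] 0.72 1171
top cog_keyed [369. 183.] 0.56 1160
top hub [193. 154.] 0.81 282
[([193.2, 154.0], 0.9)] [(array([377.8, 127.7]), 0.97), (array([373.9, 182.1]), 0.95), (array([461.7, 143.8]), 0.94), (array([386.2, 259.5]), 0.8)]
scene cog_keyed [307. 259.] 0.85 1166
scene cog_keyed [352. 285.] 0.77 1294
scene cog_keyed [227. 239.] 0.74 1113
scene cog_keyed [303. 359.] 0.63 1461
scene hub [392. 124.] 0.77 184
[([390.9, 129.3], 0.71)] [(array([307.6, 358. ]), 0.9), (array([355.5, 282. ]), 0.76), (array([307.5, 258.1]), 0.58)]
[[570.55024464 226.65328046  58.        ]] [[575.63856519 218.98566423  50.        ]]
```

View pics/c1.png

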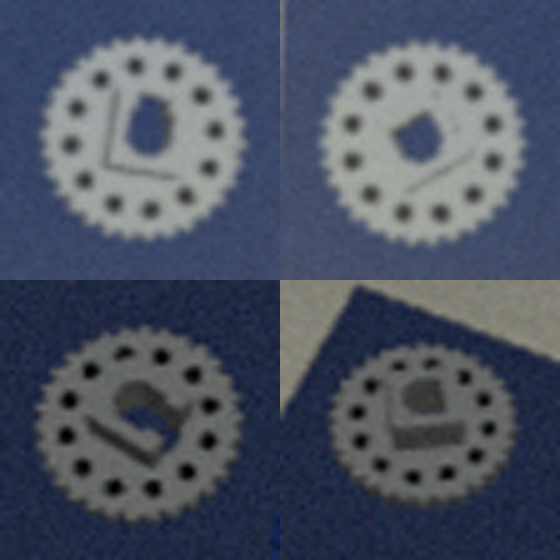

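View pics/c2.png

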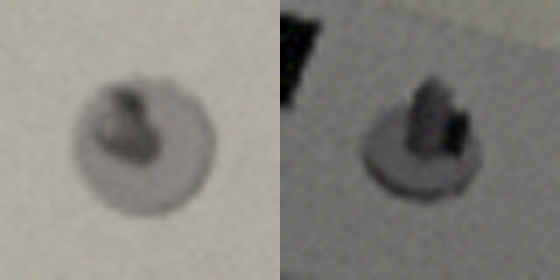

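Large uncoloured candidates in the top view: (374,181), with a slot opening from the bore, and (284,195), with a closed bore, which is cog_plain. The others are the small wheel (331,128), blue wheels (379,128) and (461,143), and a red wheel (388,262). The wheel at (374,181) is the target. I'll look at the hub with the wrist camera first, as the arm is near it.

Emit:
{"method": "move_arm", "body": {"moves": [[[-0.03,0.05,0,0,0,0],[-0.06,0.1,0,0,0,0],[-0.09,0.15,0,0,0,0],[-0.12,0.2,0,0,0,0],[-0.15,0.25,0,0,0,0],[-0.18,0.3,0,0,0,0],[-0.21,0.35,0,0,0,0],[-0.24,0.4,0,0,0,0],[-0.26,0.44,0,0,0,0],[-0.28,0.48,0,0,0,0],[-0.28,0.48,0,0,0,0],[-0.28,0.48,0,0,0,0]]]}}

```text
clock: 2.75
eef_pos: [560.7, 229.2, 231.1]
tool_rot: [-3.141, -0.0, 1.301]
force: [-0.7, 0.1, 0.8]
width: 85.4
```

Run:
```python
from h import *
s=ctrl.read_state(); print(s['clock'],s['eef_pos'],s['tool_rot'],s['qpos'])
im=get_image('wrist'); cv2.imwrite('pics/w1.png',im['color'])
for d in models.place_of('wrist','hub'): print(d, unproj(im,d['uv'],50,s))
```

```text
2.75 [560.66770513 229.24132207 231.12125785] [-3.14053807e+00 -3.87274282e-04  1.30117041e+00] [-0.46569298  0.5639353   0.05055279  1.64751444 -0.03487149  0.93157597
  0.89903737]
{'uv': [323.3, 188.3], 'score': 0.62} [[575.10689238 228.60312094  50.        ]]
```

View pics/w1.png

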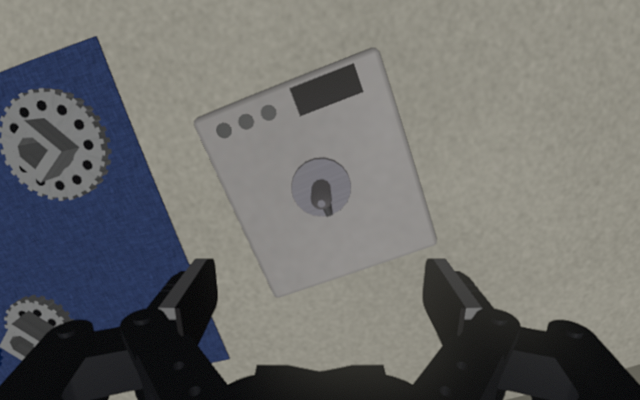

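```bash
cat > fit.py <<'E'
from h import *
E
python3 - <<'E'
from h import *
import pickle
s=ctrl.read_state(); im=get_image('wrist'); pickle.dump((s,im),open('hub.pkl','wb'))
g=cv2.cvtColor(im['color'],cv2.COLOR_BGR2GRAY)
# flange: threshold via circle fit on model
best=None
gr=cv2.GaussianBlur(g,(0,0),1).astype(float)
a=np.linspace(0,2*np.pi,90,endpoint=False)
def samp(P):
    uv=proj(im,P,s).astype(np.float32); return cv2.remap(gr.astype(np.float32),uv[:,0].reshape(1,-1),uv[:,1].reshape(1,-1),cv2.INTER_LINEAR)[0]
res=[]
for x in np.arange(560,590,.5):
  for y in np.arange(215,240,.5):
    c=lambda r,z:np.c_[x+r*np.cos(a),y+r*np.sin(a),np.full(90,z)]
    res.append((np.median(samp(c(30.5,58))-samp(c(26,58))),x,y))
res.sort(reverse=True); print(res[:5]); print(np.mean(np.array(res[:8]),0))
crop(im,(322,188),40,'pics/hubc.png',8)
E
```

```text
[(np.float32(23.22705), np.float64(570.5), np.float64(227.0)), (np.float32(23.211426), np.float64(570.0), np.float64(227.0)), (np.float32(23.03418), np.float64(571.0), np.float64(227.0)), (np.float32(22.953125), np.float64(570.5), np.float64(227.5)), (np.float32(22.701172), np.float64(570.0), np.float64(227.5))]
[ 22.88323975 570.5625     227.0625    ]
```

View pics/hubc.png

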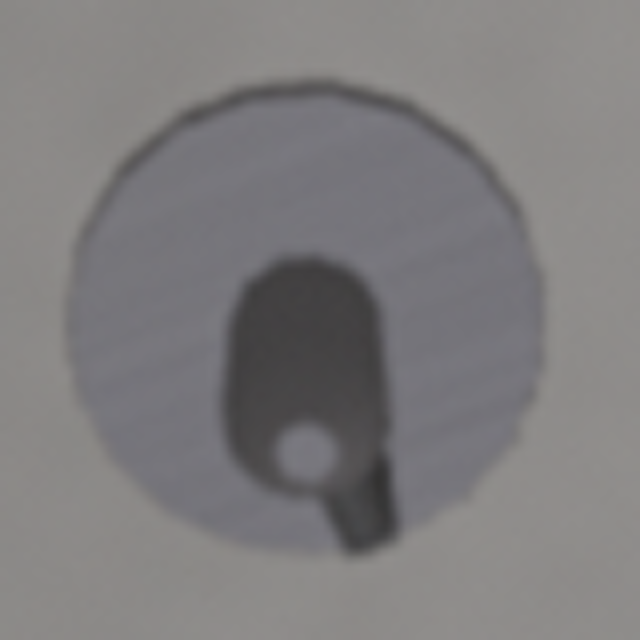

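Run:
```python
from h import *
import pickle
s,im=pickle.load(open('hub.pkl','rb'))
print(unproj(im,[[320.1,204.6]],105,s), unproj(im,[[328.9,216]],88,s),unproj(im,[[328.9,216]],58,s))
for p,q in (((195,121),(375,48)),((275,296),(436,243)),((195,121),(275,296)),((380,50),(436,241))):
    e=unproj(im,[p,q],50,s); d=e[1]-e[0]; print(np.linalg.norm(d),np.degrees(np.arctan2(d[1],d[0])))
S=8;u0,v0=282,148
big=[]
for yaw in (-10,0,10):
    y=np.radians(yaw);C=np.array([570.5,227,50]);c=lambda P:(C+np.array(P)@R.from_euler('z',y).as_matrix().T)
    a=cv2.resize(im['color'][148:228,282:362],None,fx=5,fy=5,interpolation=cv2.INTER_CUBIC)
    for P,col in (([[0,-3,38],[19,-3,38],[19,3,38],[0,3,38]],(0,255,0)),([[19,-3,38],[19,-3,8],[19,3,8],[19,3,38]],(0,0,255)),([[9*np.cos(t),9*np.sin(t),43] for t in np.linspace(0,6.28,30)],(255,255,0))):
        uv=(proj(im,c(P),s)-[u0,v0]+.5)*5
        cv2.polylines(a,[uv.astype(np.int32)],True,col,1)
    big.append(a[150:])
cv2.imwrite('pics/ov.png',np.vstack([np.hstack(big[:2]),np.hstack([big[2],big[2]])]))
```

```text
[[572.44997182 227.06278772 105.        ]] [[589.57647431 230.20277106  88.        ]] [[600.0876824  228.16965022  58.        ]]
171.52808829663311 95.63567300916282
173.85562301892264 94.93260854351536
191.6048615172621 4.835532740751394
188.6023841603988 4.636558323783756
```

View pics/ov.png

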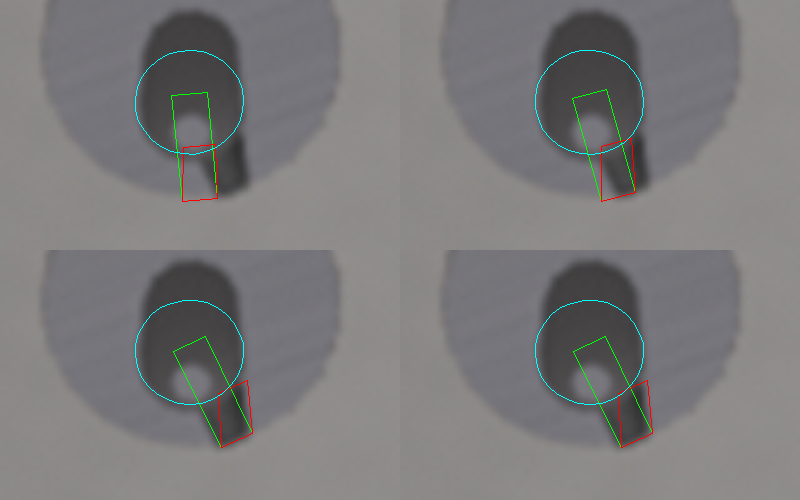

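Emit:
{"method": "move_arm", "body": {"moves": [[[-0.05,0.01,0,0,0,0],[-0.1,0.02,0,0,0,0],[-0.16,0.03,0,0,0,0],[-0.22,0.04,0,0,0,0],[-0.28,0.05,0,0,0,0],[-0.34,0.06,0,0,0,0],[-0.4,0.07,0,0,0,0],[-0.45,0.075,0,0,0,0],[-0.49,0.08,0,0,0,0],[-0.52,0.086,0,0,0,0],[-0.52,0.086,0,0,0,0],[-0.52,0.086,0,0,0,0]]]}}

```text
clock: 4.4
eef_pos: [506.0, -293.5, 231.2]
tool_rot: [-3.141, -0.001, 1.303]
force: [-0.3, -0.7, 0.5]
width: 85.4
```

Run:
```python
from h import *
import pickle
s=ctrl.read_state(); print(s['clock'],s['eef_pos'],s['tool_rot'],s['qpos'])
im=get_image('wrist'); cv2.imwrite('pics/w2.png',im['color']);pickle.dump((s,im),open('wh.pkl','wb'))
for d in models.place_of('wrist','cog_keyed'): print(d, unproj(im,d['uv'],3,s))
```

```text
4.4 [ 506.01682844 -293.49667079  231.24122077] [-3.14128548e+00 -1.32498926e-03  1.30307571e+00] [ 0.43160475  0.53465125  0.07224933  1.70593833 -0.04840745  0.90331435
  1.82687689]
{'uv': [341.5, 294.4], 'score': 0.74} [[ 665.6950103  -310.21856678    3.        ]]
{'uv': [147.2, 310.9], 'score': 0.6} [[ 626.72880841 -547.5829296     3.        ]]
{'uv': [321.3, 169.9], 'score': 0.57} [[ 512.86598498 -293.59068729    3.        ]]
```

View pics/w2.png

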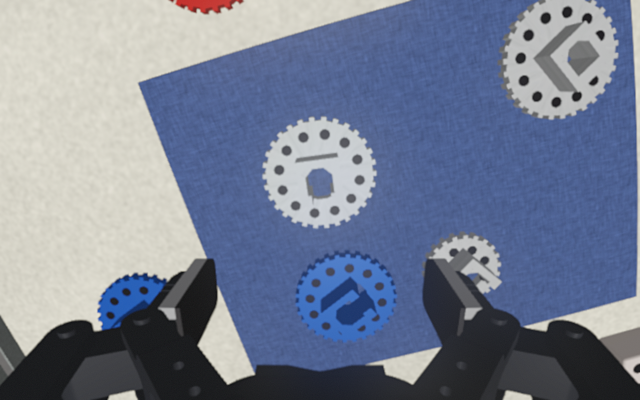

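Run:
```python
from h import *
import pickle
s,im=pickle.load(open('wh.pkl','rb'))
gr=cv2.GaussianBlur(cv2.cvtColor(im['color'],cv2.COLOR_BGR2GRAY),(0,0),1).astype(np.float32)
a=np.linspace(0,2*np.pi,120,endpoint=False)
def samp(P):
    uv=proj(im,P,s).astype(np.float32); return cv2.remap(gr,uv[:,0].reshape(1,-1),uv[:,1].reshape(1,-1),cv2.INTER_LINEAR)[0]
res=[]
for z in (12,14):
 for x in np.arange(500,525,.5):
  for y in np.arange(-305,-280,.5):
    c=lambda r:np.c_[x+r*np.cos(a),y+r*np.sin(a),np.full(120,z)]
    res.append((np.mean(samp(c(55))-samp(c(62))),z,x,y))
res.sort(reverse=True); print(np.mean(res[:8],0),res[0])
_,z,x,y=res[0]
C=np.array([x,y,1.])
e=unproj(im,[[296,161],[337,155]],12,s);d=e[1]-e[0];print(np.linalg.norm(d),np.degrees(np.arctan2(d[1],d[0])))
out=[]
for yaw in (0,8):
    rot=R.from_euler('z',np.radians(yaw)).as_matrix();S=5;u0,v0=280,130
    A=cv2.resize(im['color'][v0:v0+80,u0:u0+80],None,fx=S,fy=S,interpolation=cv2.INTER_CUBIC)
    k=np.sqrt(169-9.5**2)
    for zz,col in ((40,(0,255,0)),(0,(0,0,255))):
        t=np.linspace(np.arctan2(9.5,k),2*np.pi-np.arctan2(9.5,k),30)
        P=[[25,9.5,zz]]+[[13*np.cos(q),13*np.sin(q),zz] for q in t]+[[25,-9.5,zz]]
        cv2.polylines(A,[((proj(im,C+np.array(P)@rot.T,s)-[u0,v0]+.5)*S).astype(np.int32)],True,col,1)
    P=np.array([[22.5,21,40],[-22.5,21,40],[-22.5,-21,40],[22.5,-21,40]])
    cv2.polylines(A,[((proj(im,C+P@rot.T,s)-[u0,v0]+.5)*S).astype(np.int32)],True,(255,255,0),1)
    P=np.array([[-22.5,21,12],[-22.5,-21,12]])
    cv2.polylines(A,[((proj(im,C+P@rot.T,s)-[u0,v0]+.5)*S).astype(np.int32)],False,(255,0,255),1)
    out.append(A)
cv2.imwrite('pics/ov2.png',np.hstack(out))
```

```text
[  86.28154659   12.          515.0625     -296.5625    ] (np.float32(87.0162), 12, np.float64(515.0), np.float64(-296.5))
42.81899624082827 83.07251064486823
```

View pics/ov2.png

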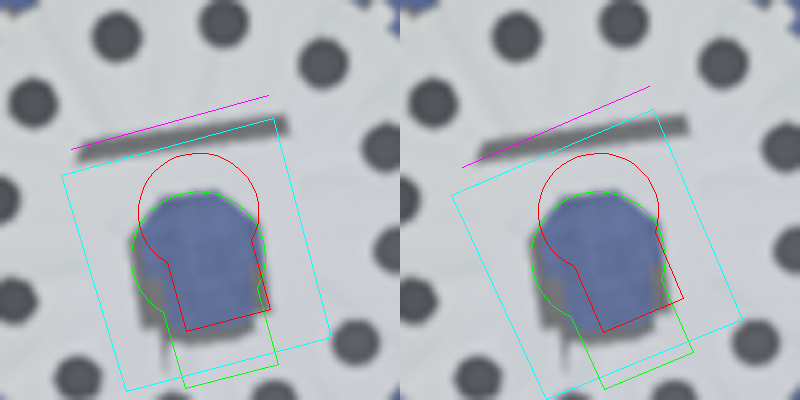

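Run:
```python
from h import *
import pickle
s,im=pickle.load(open('wh.pkl','rb'))
out=[]
for yaw,C in ((-7,np.array([515,-296.5,1.])),(-7,np.array([513,-295,1.]))):
    rot=R.from_euler('z',np.radians(yaw)).as_matrix();S=4;u0,v0=260,110
    A=cv2.resize(im['color'][v0:v0+125,u0:u0+100+20],None,fx=S-.7,fy=S-.7,interpolation=cv2.INTER_CUBIC);S-=.7
    k=np.sqrt(169-9.5**2)
    L=lambda P,col,cl=True:cv2.polylines(A,[((proj(im,C+np.array(P,float)@rot.T,s)-[u0,v0]+.5)*S).astype(np.int32)],cl,col,1)
    for zz,col in ((40,(0,255,0)),(0,(0,0,255))):
        t=np.linspace(np.arctan2(9.5,k),2*np.pi-np.arctan2(9.5,k),30)
        L([[25,9.5,zz]]+[[13*np.cos(q),13*np.sin(q),zz] for q in t]+[[25,-9.5,zz]],col)
    L([[22.5,21,40],[-22.5,21,40],[-22.5,-21,40],[22.5,-21,40]],(255,255,0))
    L([[-22.5,21,12],[-22.5,-21,12]],(255,0,255),False)
    L([[59*np.cos(q),59*np.sin(q),12] for q in np.linspace(0,6.28,60)],(0,128,255))
    out.append(A)
cv2.imwrite('pics/ov3.png',np.hstack(out))
```

```text
(no output)
```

View pics/ov3.png

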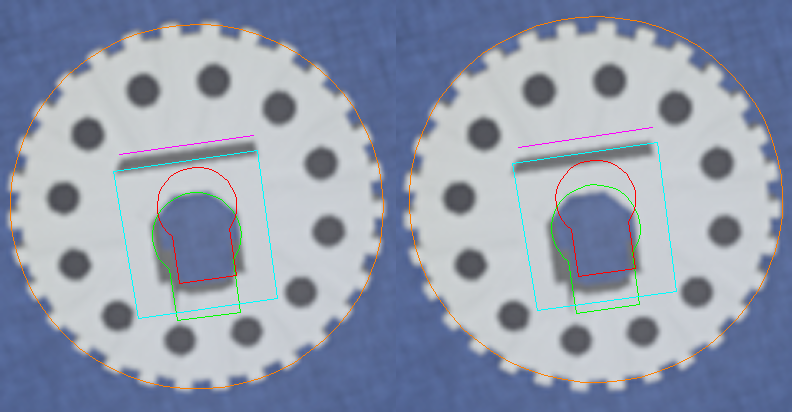

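The wheel model overlays well at centre (515, -296.5), yaw -7°, and the closed-bore wheel is the one at upper right in the wrist view. Next I descend over the boss.

Emit:
{"method": "move_arm", "body": {"moves": [[[0,0.005,0.03,0,0,-0.07],[-0.0005,0.0095,0.08,0,0,-0.146],[-0.0005,0.0095,0.125,0,0,-0.146],[-0.0005,0.0095,0.16,0,0,-0.146],[-0.0005,0.0095,0.18,0,0,-0.146],[-0.0005,0.0095,0.18,0,0,-0.146],[-0.0005,0.0095,0.18,0,0,-0.146]]]}}

```text
clock: 5.38
eef_pos: [515.5, -298.0, 52.2]
tool_rot: [3.14, 0.0, 1.448]
force: [0.1, -0.7, 0.4]
width: 85.4
```

Run:
```python
from h import *
s=ctrl.read_state(); print(s['clock'],s['eef_pos'],s['tool_rot'],s['qpos'])
im=get_image('wrist'); cv2.imwrite('pics/w3.png',im['color'])
```

```text
5.375 [ 515.46553849 -298.04604529   52.21626348] [3.14020214e+00 2.82208996e-04 1.44808568e+00] [ 0.46566145  0.79069619  0.01854311  1.81003277 -0.02608034  0.53969778
  1.94914648]
```

View pics/w3.png

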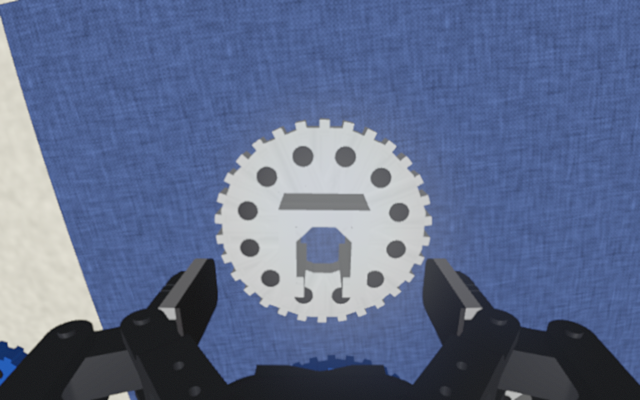

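The wheel is square between the fingers, with its boss centred at column 323 against the finger midline at 321. Now I go down and close.

Emit:
{"method": "move_arm", "body": {"moves": [[[0,0,0.015,0,0,0],[0,0,0.025,0,0,0],[0,0,0.034,0,0,0],[0,0,0.034,0,0,0]]]}}

```text
clock: 5.92
eef_pos: [513.8, -298.1, 16.2]
tool_rot: [-3.14, -0.001, 1.447]
force: [0.1, 0.1, 0.6]
width: 86.0
```

Emit:
{"method": "move_arm", "body": {"jaw": 0, "moves": [[[0,0,0,0,0,0],[0,0,0,0,0,0],[0,0,0,0,0,0],[0,0,0,0,0,0],[0,0,0,0,0,0],[0,0,0,0,0,0],[0,0,0,0,0,0],[0,0,0,0,0,0]]]}}

```text
clock: 6.92
eef_pos: [515.0, -298.4, 17.9]
tool_rot: [3.141, 0.0, 1.447]
force: [0.3, 1.4, 5.8]
width: 40.7
```

Emit:
{"method": "move_arm", "body": {"moves": [[[0,0,-0.01,0,0,0],[0,0,-0.03,0,0,0],[0,0,-0.07,0,0,0],[0,0,-0.12,0,0,0],[0,0,-0.17,0,0,0],[0,0,-0.19,0,0,0],[0,0,-0.19,0,0,0]]]}}

```text
clock: 7.8
eef_pos: [515.4, -299.1, 210.0]
tool_rot: [3.137, 0.002, 1.447]
force: [0.8, -0.2, -2.9]
width: 40.8
```

Run:
```python
from h import *
import pickle
s=ctrl.read_state(); print(s['clock'],s['eef_pos'],s['tool_rot'],s['qpos'],s['force'],s['width'])
im=get_image('wrist'); cv2.imwrite('pics/w4.png',im['color']);pickle.dump((s,im),open('held.pkl','wb'))
```

```text
7.8 [ 515.36845414 -299.09636048  210.0022477 ] [3.13721973e+00 1.77456576e-03 1.44672692e+00] [ 0.45841651  0.57071842  0.03175098  1.70350254 -0.02242184  0.86300649
  1.94636725] [ 0.75381394 -0.1559758  -2.87523054] 40.77755636718509
```

View pics/w4.png

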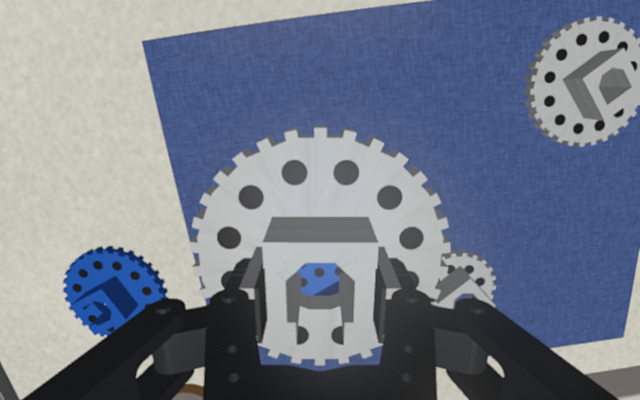

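Run:
```python
from h import *
import pickle
s,im=pickle.load(open('held.pkl','rb'))
T=R.from_euler('xyz',s['tool_rot']).as_matrix()
for uv in ([320,128],[192,245],[450,245]):
    for z in (s['eef_pos'][2]-5,):
        p=unproj(im,[uv],z,s)[0]; print(uv,np.round(T.T@(p-s['eef_pos']),1))
def tgt(p,yaw):
    d=np.array(p)-s['eef_pos'];print('shift',T.T@d, 'turn',R.from_matrix(T.T@R.from_euler('xyz',[np.pi,0,yaw]).as_matrix()).as_rotvec())
tgt([571,227,210],np.pi/2+.166)
```

```text
[320, 128] [  0.  -59.3   4.7]
[192, 245] [-58.6  -6.6   5.1]
[450, 245] [59.5 -6.7  4.9]
shift [528.93604398  -9.89702089  -0.97967327] turn [ 0.00408485  0.00239633 -0.29006498]
```

The wheel is held level and centred in the tool frame: the rim is at y = -59.3 and x = ±59. I'll carry it over the hub.

Emit:
{"method": "move_arm", "body": {"moves": [[[0.02,0,0,0,0,-0.01],[0.06,-0.001,0,0,0,-0.03],[0.11,-0.002,0,0,0,-0.06],[0.16,-0.003,0,0,0,-0.09],[0.21,-0.004,0,0,0,-0.12],[0.26,-0.005,0,0,0,-0.15],[0.31,-0.006,0,0,0,-0.18],[0.36,-0.007,0,0,0,-0.21],[0.41,-0.008,0,0,0,-0.24],[0.46,-0.009,0,0,0,-0.27],[0.5,-0.01,0,0,0,-0.29],[0.52,-0.01,0,0,0,-0.29],[0.529,-0.01,0,0,0,-0.29],[0.529,-0.01,0,0,0,-0.29],[0.529,-0.01,0,0,0,-0.29]]]}}

```text
clock: 9.72
eef_pos: [570.1, 225.4, 207.2]
tool_rot: [-3.141, 0.001, 1.734]
force: [-0.9, 0.2, -2.1]
width: 40.4
```

Run:
```python
from h import *
s=ctrl.read_state(); print(s['clock'],s['eef_pos'],s['tool_rot'],s['qpos'],s['force'],s['width'])
im=get_image('wrist'); cv2.imwrite('pics/w5.png',im['color'])
T=R.from_euler('xyz',s['tool_rot']).as_matrix()
print(T.T@(np.array([571,227,210])-s['eef_pos']),1.737-s['tool_rot'][2])
```

```text
9.725 [570.12063421 225.41643044 207.20850241] [-3.14100605e+00  1.49783865e-03  1.73427647e+00] [-0.39575886  0.60026536 -0.04386251  1.65046622  0.03346891  0.89254648
  1.28128637] [-0.91555994  0.1921949  -2.05327494] 40.40514195263531
[ 1.41515345  1.1237327  -2.79428007] 0.0027235323541106027
```

View pics/w5.png

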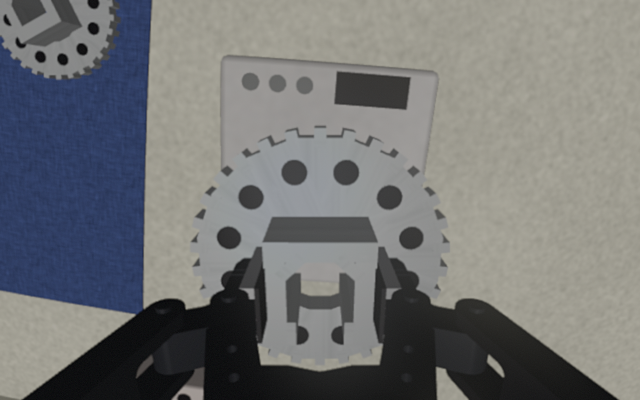

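Emit:
{"method": "move_arm", "body": {"moves": [[[0.001,0.001,0.03,0,0,0],[0.001,0.001,0.06,0,0,0],[0.001,0.001,0.075,0,0,0],[0.001,0.001,0.075,0,0,0],[0.001,0.001,0.075,0,0,0]]]}}

```text
clock: 10.4
eef_pos: [571.7, 229.0, 133.4]
tool_rot: [3.14, -0.0, 1.737]
force: [0.1, -0.1, -2.7]
width: 41.0
```

Run:
```python
from h import *
s=ctrl.read_state(); print(s['clock'],s['eef_pos'],s['tool_rot'],s['force'],s['width'])
im=get_image('wrist'); im2=get_image('scene');im3=get_image('top')
g=lambda i,u,v,r:cv2.resize(i['color'][v-r:v+r,u-r:u+r],(390,390),interpolation=cv2.INTER_CUBIC)
cv2.imwrite('pics/w6.png',np.hstack([g(im,320,290,60),g(im2,393,120,40)]))
```

```text
10.4 [571.66132588 228.98341637 133.40489601] [ 3.13964455e+00 -4.50219292e-04  1.73651851e+00] [ 0.07389953 -0.07417856 -2.7186577 ] 40.962245023610556
```

View pics/w6.png

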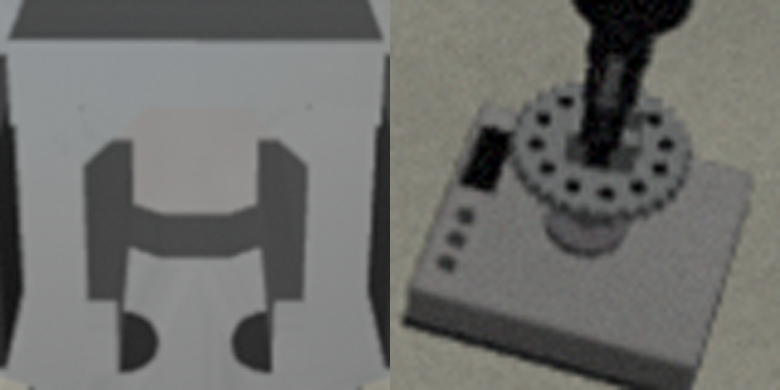

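Emit:
{"method": "move_arm", "body": {"moves": [[[-0.0012,0,0.008,0,0,0],[-0.0012,0,0.016,0,0,0],[-0.0012,0,0.024,0,0,0],[-0.0012,0,0.024,0,0,0],[-0.0012,0,0.024,0,0,0]]]}}

```text
clock: 11.18
eef_pos: [571.0, 227.8, 108.2]
tool_rot: [3.142, -0.0, 1.737]
force: [-1.4, 0.2, -2.3]
width: 40.9
```

Run:
```python
from h import *
s=ctrl.read_state(); print(s['clock'],s['eef_pos'],s['tool_rot'],s['force'],s['torque'],s['width'])
im=get_image('wrist'); im2=get_image('scene')
g=lambda i,u,v,r:cv2.resize(i['color'][v-r:v+r,u-r:u+r],(390,390),interpolation=cv2.INTER_CUBIC)
cv2.imwrite('pics/w7.png',np.hstack([g(im,320,290,60),g(im2,393,120,40)]))
```

```text
11.175 [571.02504557 227.81412376 108.22447333] [ 3.14157467e+00 -6.05276548e-05  1.73703278e+00] [-1.38124076  0.21895608 -2.33035426] [ 0.02353105 -0.02348331  0.00703534] 40.85589136969757
```

View pics/w7.png

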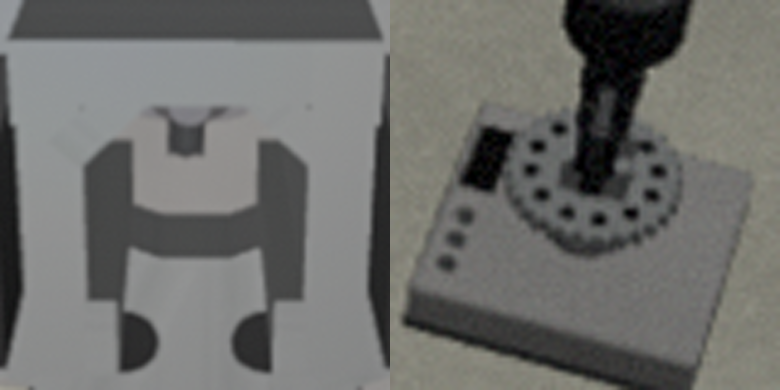

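The key shows inside the keyway, at crop column 187 against a slot centre of 195, and there is no contact force. I'll continue down.

Emit:
{"method": "move_arm", "body": {"moves": [[[0,0,0.008,0,0,0],[0,0,0.016,0,0,0],[0,0,0.023,0,0,0],[0,0,0.028,0,0,0],[0,0,0.031,0,0,0],[0,0,0.031,0,0,0],[0,0,0.031,0,0,0]]]}}

```text
clock: 12.15
eef_pos: [571.1, 227.8, 77.5]
tool_rot: [3.141, -0.0, 1.737]
force: [-0.6, -0.1, -2.5]
width: 40.7
```

Emit:
{"method": "move_arm", "body": {"moves": [[[0,0,0.001,0,0,0],[0,0,0.0015,0,0,0],[0,0,0.002,0,0,0],[0,0,0.002,0,0,0]]]}}

```text
clock: 12.65
eef_pos: [570.9, 227.7, 75.3]
tool_rot: [-3.141, -0.0, 1.737]
force: [-0.8, -0.8, -2.9]
width: 40.7
```

Emit:
{"method": "move_arm", "body": {"moves": [[[0,0,0.001,0,0,0],[0,0,0.0015,0,0,0],[0,0,0.0015,0,0,0]]]}}

```text
clock: 13.02
eef_pos: [570.9, 227.7, 73.7]
tool_rot: [-3.141, 0.0, 1.737]
force: [-0.7, 0.5, -2.4]
width: 40.8
```

Emit:
{"method": "move_arm", "body": {"moves": [[[0,0,0.0008,0,0,0],[0,0,0.0015,0,0,0],[0,0,0.0015,0,0,0]]]}}

```text
clock: 13.4
eef_pos: [571.0, 227.8, 72.9]
tool_rot: [3.141, -0.0, 1.737]
force: [-1.6, -0.6, 5.2]
width: 40.8
```

Contact came at TCP z 72.9, the height expected for fully home. I'll release and retreat.

Emit:
{"method": "move_arm", "body": {"jaw": 1, "moves": [[[0,0,0,0,0,0],[0,0,0,0,0,0],[0,0,0,0,0,0],[0,0,0,0,0,0],[0,0,0,0,0,0],[0,0,0,0,0,0],[0,0,0,0,0,0]]]}}

```text
clock: 14.28
eef_pos: [571.0, 227.7, 72.3]
tool_rot: [-3.142, -0.0, 1.737]
force: [-0.8, -0.5, -0.1]
width: 85.3
```

Emit:
{"method": "move_arm", "body": {"moves": [[[0,0,-0.01,0,0,0],[0,0,-0.04,0,0,0],[0,0,-0.09,0,0,0],[0,0,-0.14,0,0,0],[0,0,-0.16,0,0,0],[0,0,-0.16,0,0,0]]]}}

```text
clock: 15.02
eef_pos: [572.1, 228.2, 234.8]
tool_rot: [3.137, -0.001, 1.737]
force: [-0.3, 0.2, 0.3]
width: 85.6
```

Run:
```python
from h import *
s=ctrl.read_state(); print(s['clock'],s['eef_pos'],s['tool_rot'],s['force'],s['width'])
im=get_image('wrist'); im2=get_image('scene')
gr=cv2.GaussianBlur(cv2.cvtColor(im['color'],cv2.COLOR_BGR2GRAY),(0,0),1).astype(np.float32)
a=np.linspace(0,2*np.pi,120,endpoint=False)
def samp(P):
    uv=proj(im,P,s).astype(np.float32); return cv2.remap(gr,uv[:,0].reshape(1,-1),uv[:,1].reshape(1,-1),cv2.INTER_LINEAR)[0]
res=[]
for x in np.arange(560,582,.5):
  for y in np.arange(216,238,.5):
    c=lambda r:np.c_[x+r*np.cos(a),y+r*np.sin(a),np.full(120,70)]
    res.append((np.mean(samp(c(55))-samp(c(62))),x,y))
res.sort(reverse=True);print(res[:3])
S=1;C=np.array([res[0][1],res[0][2],0]);A=im['color'].copy()
for r,z in ((59,70),(59,58)):
    cv2.polylines(A,[proj(im,np.c_[C[0]+r*np.cos(a),C[1]+r*np.sin(a),np.full(120,z)],s).astype(np.int32)],True,(0,255,0) if z==70 else (0,0,255),1)
g=lambda i,u,v,r:cv2.resize(i['color'][v-r:v+r,u-r:u+r],(390,390),interpolation=cv2.INTER_CUBIC)
u,v=proj(im,[C+[0,0,80]],s)[0].astype(int)
im['color']=A
cv2.imwrite('pics/w8.png',np.hstack([g(im,u,v,100),g(im2,393,120,40)]))
```

```text
15.025 [572.06158758 228.17646027 234.75733465] [ 3.13705149e+00 -1.18030221e-03  1.73686325e+00] [-0.25398797  0.17726174  0.25056102] 85.60160051024373
[(np.float32(1.6827799), np.float64(563.0), np.float64(230.0)), (np.float32(1.6795573), np.float64(563.5), np.float64(230.5)), (np.float32(1.6773275), np.float64(563.0), np.float64(229.5))]
```

View pics/w8.png

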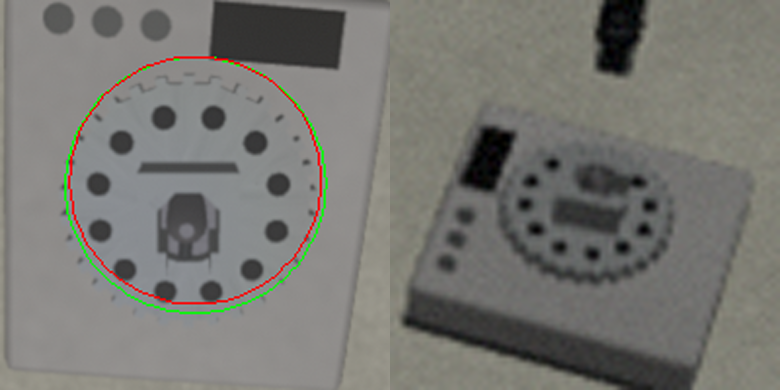

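The low-contrast rim threw that circle fit off (score 1.7), so I'll overlay the model at the expected pose instead.

Run:
```python
from h import *
s=ctrl.read_state(); im=get_image('wrist');print(s['clock'],s['force'])
out=[];rot=R.from_euler('z',.166).as_matrix();a=np.linspace(0,6.28,80)
for zb in (58,68):
    C=np.array([571,227.3,zb]);u0,v0=220,90;S=3
    A=cv2.resize(im['color'][v0:v0+190,u0:u0+130+70][:, :],None,fx=2,fy=2,interpolation=cv2.INTER_CUBIC);S=2
    L=lambda P,col:cv2.polylines(A,[((proj(im,C+np.array(P,float)@rot.T,s)-[u0,v0]+.5)*S).astype(np.int32)],True,col,1)
    L(np.c_[59*np.cos(a),59*np.sin(a),0*a+12],(0,255,0))
    L([[22.5,21,40],[-22.5,21,40],[-22.5,-21,40],[22.5,-21,40]],(255,255,0))
    L([[-22.5,21,12],[-22.5,-21,12]],(255,0,255)); L(np.c_[13*np.cos(a),13*np.sin(a),0*a+40],(0,0,255))
    out.append(A)
cv2.imwrite('pics/w9.png',np.hstack(out))
top=get_image('top');print([(np.round(unproj(top,d['uv'],6)),d['score']) for t in('cog_plain','cog_small') for d in models.place_of('top',t)])
```

```text
15.125 [-0.4277491  -0.3826979   0.87292283]
[(array([[455., -32.,   6.]]), 0.9), (array([[580., 233.,   6.]]), 0.54), (array([[ 658., -168.,    6.]]), 0.26), (array([[ 664., -161.,    6.]]), 0.77)]
```

View pics/w9.png

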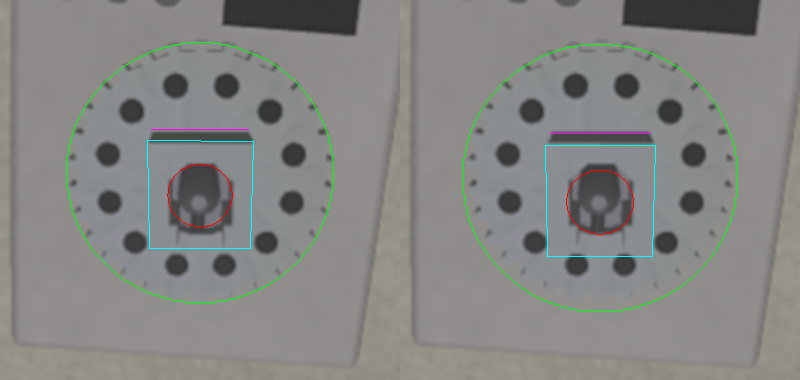

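The overlay at underside z = 58 fits the rim, boss and bore, and z = 68 is visibly too large. The wheel is home, level and keyed, and the bystanders haven't moved.

```bash
python3 -c "
from h import *
job.finish_job()"
```

```text
the job is handed in; nothing more can be done
```

The large keyed wheel is on the hub with its keyway over the key, and I handed the job in at about 15 s on the clock. I gripped it by the flats of its boss, turned it to match the key and lowered it until it touched the flange. Then I let go and pulled the arm back about 160 mm clear.

**Seating:** on the way down the key showed inside the keyway. The wrist picture after release matches a model of the wheel with its underside at z ≈ 58 mm (the flange top), centre about (571, 227) mm and yaw about 9.5°. A model 10 mm higher is visibly too large.

**Bystanders:** the networks still place the plain wheel at about (455, -32) mm and the small wheel at about (664, -161) mm. Both are within about 8 mm of where I first measured them, and the arm never came near them.

**Checks that failed or disagreed:**
- An automatic circle fit to the seated wheel failed because the rim hardly stands out from the box, so the final position rests on the overlay.
- The network also reported a "cog_plain" on the hub with a low score (0.54). That is the keyed wheel, misnamed.

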